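# Hang the socket bin and scan it in

### The job

Hang the narrow lipped bin of sockets on the rail of the low rack, anywhere along the rail but with its whole width on it, so that its lip is hooked over the rail and it hangs there roughly level by itself. Then scan it in: with one finger behind the scanner's grip and the other on its trigger, squeeze the trigger fully in, hold it for about half a second, and let it spring back. Leave the hammer, the screwdriver and the oil can where they are.

Things in the scene. Friction and masses are not known exactly. Their poses are not given: they have to be found in the camera images.
- bin: Grey plastic open bin with six steel sockets fixed in it (all below the rim), 0.2 to 0.45 kg. 60 mm wide (x), 120 mm long (y -60 to +60), 60 mm high, walls 4 mm, the +y end wall only 40 mm high. Origin: centre of its underside, z up. Carry it by its two long outer sides, near mid-length. The hooked lip is at the -y end.
- bin_lip (a point): Mid-width of the lower edge of the bin's lip, at (0, -80, 37) mm in the bin's frame, same axes. The lip goes back from the top of the end wall (outer face y = -60 mm) and slopes down, full width: a hook open downward, 18 mm wide at its mouth (37 mm above the bin's underside), narrowing to 8 mm at its roof (57 mm).
- rack: Fixed low grey rack: an upright sheet 280 mm wide (x), 190 mm high, with one upright steel strip, the rail, before it on the +y side. Origin on the table, at the middle of the sheet's face; y points out to the open side where the bin hangs. The gap between sheet and rail is 22 mm, open at the top.
- rail_mid (a point): Middle of the rail's top edge, 150 mm above the table; axes as the rack's. The rail is 240 mm long (x), 4 mm thick (y), 60 mm high. The hung bin's axes are parallel to these (it sags a few degrees, front down), its origin at about y = +66, z = -57 mm from here. Lower it at y = +66 to +69 mm to bring the rail into the lip's mouth.
- scanner: Black pistol-shaped scanner fixed on its side on a plywood board that slopes 30 degrees. Origin on the board under the grip's head end. z: the board's normal; y: up the slope; x: level, from grip to head. Grip x -115 to -5, y -15 to +15, z 10 to 36 mm. Head from x = -7, z up to 43; cheek at the trigger's root x -7 to +5. A steel clip on the grip, x -112 to -98, z up to 38.
- squeeze (a point): Where to squeeze: (-55, -7, 23) mm in the scanner's frame, same axes; the middle of grip and trigger when squeezed. Fingers come along -z (30 degrees from vertical), closing along y, with free room down to the board, 23 mm below. From here the grip's back is at y = +22 mm; the trigger's front at -32 at rest (-35 at x = -10), -20 mm fully in.
- trigger (a joint): Angle in rad of the grey sprung trigger, a bar 70 mm long and 16 mm thick (z), before the grip: 0 at rest, 0.28 fully in. Hinged at the head end; a push along the scanner's +y closes it, about 4 N at first and 8 N at the end, at the squeeze point. It springs back by itself.
- hammer: Loose hammer lying on the table, a bystander. Origin on its underside.
- screwdriver: Loose screwdriver lying on the table, a bystander. Origin on its underside.
- oil_can: Loose grey closed can, 56 mm across, 100 mm high, standing; a bystander. Origin: centre of its underside.

How it is judged:
By the outcome, as a careful person would: the job done as asked, in the order asked, and still so for the second after the job is handed in, with the robot touching nothing.
It also fails if it takes over 58 s, if anything falls off the work surface, if the arm or the gripper's body presses on something with over 40 N, if the wrist force passes 120 N, or if a joint passes its speed limit or range.

### The arm

A 6-joint arm with a two-finger parallel gripper is mounted at the origin on the work surface. World frame = base frame: x ahead of the robot, y to its left, z up, the work surface at z = 0. Lengths are in mm, angles in rad, forces in N, time in s.
With the tool pointing down it reaches from about 400 to 925 mm from the base axis. Payload 12.5 kg.
Tool frame: the origin (TCP) lies on the centre line of the jaws, within the pads' length; the fingertips stand 17 mm ahead of it and the grasp point (between the pads) lies 2 mm behind it; z points along the fingers, y is the line along which they close (so a half turn about z gives the same grasp; the last joint's range is limited). The gripper opens to 95 mm and grips with 3 to 60 N. Pads are 20 mm wide; open, the fingers measure 119 mm over their backs; the gripper's body (75 mm by 180 mm) begins 59 mm behind the grasp point.
Start: joints at [-1.357, 0.491, 1.559, -0, 1.092, -0.106], TCP at [196.508, -593.321, 231.661] pointing down, gripper open.
Joint ranges: [-3.1, 3.1], [-0.84, 2.19], [0.05, 2.79], [-1.13, 4.28], [0.06, 2.93], [-2.69, 2.69]. Speed limits (rad/s): [2.22, 2.22, 2.79, 3.14, 3.14, 3.14].

### API

Orientations are given as [roll, pitch, yaw] about the fixed x, y, z axes, in that order (R = Rz(yaw) Ry(pitch) Rx(roll)).
In Python, from cell import env gives the robot as it stands.
- The arm moves only by the tool drive_tool, never from a script. Its argument "deltas" is text: rows parted by semicolons, each of 4 numbers parted by spaces: the shift along the world's x, y, z normalised to -1 to 1, where 1 is 100 mm, then the turn about the world's z normalised to -1 to 1, where 1 is 180 degrees. A call has 1 to 10 rows; each row shifts and turns the commanded pose from where the row before left it; what a row does not reach is not made up. A row lasts 1/12 s, in which the tool goes at most 41.7 mm and 7.16 degrees, less where a joint would pass 70% of its speed; a pose out of reach is approached as far as the arm can. A call with a number of a shift or a turn outside -1 to 1 is refused whole. A call with a gripper value outside its range is refused whole. "gripper" is the closure, from 0 (fully open) to 1 (shut), set as the call begins (left out, the last holds). The fingers move at their own pace and stop on an object; the grip force is fixed at half the most. Time passes only in rows, so rows that do not move let the fingers close. It gives the time, the measured TCP pose, the force, the opening and the grip force at its end, in the units of the state.
- env.state(): the state, without advancing time (a new reading comes with each control period).
- env.read_camera(name): name is "side" or "top" or "wrist"; returns (picture, depth): 480x640x3 uint8, red, green, blue; 480x640 float32, mm along the optical axis (not along the pixel's ray), 0 where there is no reading.
- env.camera_params(name): a dict with "mtx" (3x3 intrinsics, pixels), "camera_from_world" (4x4, takes a point from world to camera coordinates); the wrist camera has in their place "mount" (4x4, takes a point from camera to tool coordinates, whose origin is the TCP and whose axes are the flange's). Camera axes: x right, y down, z forward; pixel columns grow to the right and rows downward; lengths in mm; the calibration is good to about 2 mm. A picture is of the moment at which its call begins: read the wrist's pose just before it. camera_params takes no time and is no camera call.
- env.job_done(): hands the job in; it is judged then, once.
The state is a dict: "t": time; "joints": joint angles; "qvel": joint speeds; "tau": joint torques, N m; "eef_pos": TCP position; "tcp_rot": TCP orientation; "ft_force": force on the tool from outside, world axes, zero at the start; "moment": the same for the moment, N m; "opening": opening from 0.0 (shut) to 1.0 (fully open); "grip_force": force on a finger pad.
Only numpy, scipy, OpenCV 4.12 (cv2) and the standard library are available. Lean on these libraries where they do the work, as an engineer would, in place of code of your own. Each camera call takes 0.05 s, during which the arm holds its last target. There are 200 camera calls.

## Working session

There is one attempt and no reset: what is moved stays moved. The work goes in short steps, Python scripts to look and compute and a tool call to move; the robot and the scene stay as the last step left them, time stands still between calls to the robot, and variables do not carry over. Pictures are saved under pics/ and viewed, at most 10 in all, crops included, and the job is handed in when it is done.

Besides the shell and the picture viewer there is one more tool, called by a JSON object that holds its "name" and its "arguments". drive_tool: Moves the arm, as the interface text tells. Its arguments: {"type":"object","properties":{"deltas":{"type":"string"},"gripper":{"type":"number"}},"required":["deltas"]}

```bash
mkdir -p pics
python3 - <<'E'
from cell import env
import cv2,numpy as np
for n in ("top","side"):
    p,d=env.read_camera(n); cv2.imwrite(f"pics/{n}0.png",p[:,:,::-1]); np.savez(f"{n}0.npz",p=p,d=d)
    c=env.camera_params(n); print(n,np.round(c["mtx"],1).tolist(),np.round(c["camera_from_world"],3).tolist())
print(env.camera_params("wrist")); print(env.state())
E
```

```text
top [[601.7, 0.0, 321.8], [0.0, 601.7, 244.8], [0.0, 0.0, 1.0]] [[0.02, -1.0, -0.014, -30.209], [-0.99, -0.018, -0.141, 594.598], [0.141, 0.017, -0.99, 1260.789], [0.0, 0.0, 0.0, 1.0]]
side [[494.3, 0.0, 322.6], [0.0, 494.3, 240.6], [0.0, 0.0, 1.0]] [[-0.925, -0.379, 0.012, 504.193], [-0.301, 0.715, -0.631, 259.244], [0.231, -0.587, -0.776, 821.391], [0.0, 0.0, 0.0, 1.0]]
{'mtx': array([[395.53618624,   0.        , 318.19172072],
       [  0.        , 395.53618624, 238.21664963],
       [  0.        ,   0.        ,   1.        ]]), 'mount': array([[ 2.20607678e-05, -9.69542793e-01, -2.44921971e-01,
         6.96701278e+01],
       [ 9.99999860e-01,  1.50711842e-04, -5.06531997e-04,
        -7.38066259e-01],
       [ 5.28017089e-04, -2.44921926e-01,  9.69542661e-01,
        -1.54166023e+02],
       [ 0.00000000e+00,  0.00000000e+00,  0.00000000e+00,
         1.00000000e+00]])}
{'t': 0.1, 'joints': array([-1.35659255e+00,  4.91536580e-01,  1.55937831e+00,  8.23241914e-06,
        1.09167438e+00, -1.05569186e-01]), 'qvel': array([-1.94960734e-03, -5.58857438e-04, -1.71189818e-03,  2.80419185e-04,
       -2.15838052e-05, -5.66974374e-04]), 'tau': array([ 1.75202851e-03, -6.13621545e+01, -2.58605558e+01,  6.93225022e-02,
        4.69913101e-02, -7.18502429e-05]), 'eef_pos': array([ 196.47146294, -593.121084  ,  231.10050663]), 'tcp_rot': array([-3.14060235e+00, -1.12277777e-04,  3.19769107e-01]), 'ft_force': array([-0.60113735, -0.53801148,  1.31632601]), 'moment': array([ 0.0333778 , -0.0273017 , -0.01319251]), 'grip_force': 0.0, 'opening': 1.0023606791008148}
```

View pics/top0.png

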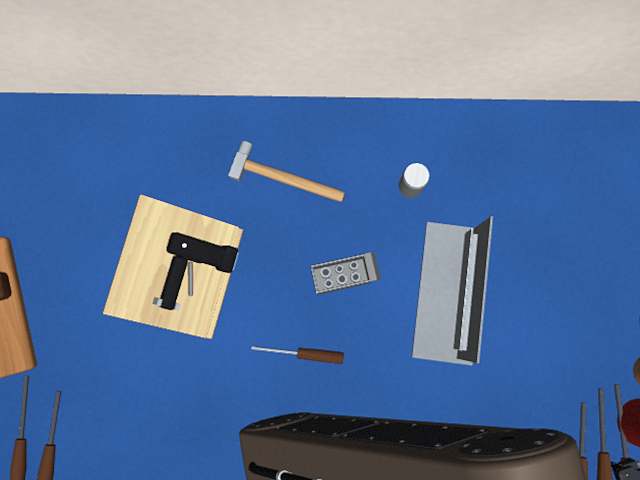

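View pics/side0.png

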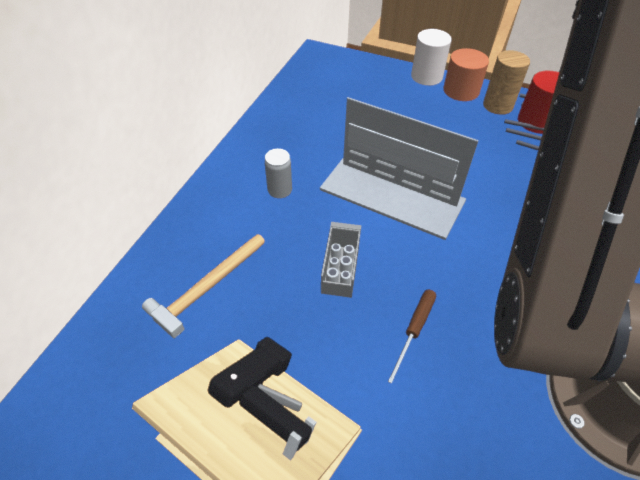

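The top view shows the bin at about (345,273) with its lip at the right end (372,267), facing the rack (rail from (475,230) to (462,350)). The scanner is at (195,265) on its board, with the trigger bar at (190,278) and the clip at (165,302). The side view agrees, with the trigger at (280,397).

```bash
cat > h.py <<'E'
import numpy as np, cv2
from cell import env
def cloud(n,d):
    c=env.camera_params(n); K=c["mtx"]; T=np.linalg.inv(c["camera_from_world"])
    v,u=np.mgrid[:480,:640]; P=np.stack([(u-K[0,2])/K[0,0]*d,(v-K[1,2])/K[1,1]*d,d],-1)
    P=P@T[:3,:3].T+T[:3,3]; P[d<=0]=np.nan; return P
def wcloud(d,s):
    from scipy.spatial.transform import Rotation as Ro
    c=env.camera_params("wrist"); K=c["mtx"]; M=c["mount"]
    v,u=np.mgrid[:480,:640]; P=np.stack([(u-K[0,2])/K[0,0]*d,(v-K[1,2])/K[1,1]*d,d],-1)
    P=P@M[:3,:3].T+M[:3,3]; P=P@Ro.from_euler("xyz",s["tcp_rot"]).as_matrix().T+s["eef_pos"]; P[d<=0]=np.nan; return P
def box(Q):
    r=cv2.minAreaRect(Q[:,:2].astype(np.float32)); return np.round(cv2.boxPoints(r)).tolist(),np.round(r[0],1),np.round(r[1],1),r[2]
E
python3 - <<'E'
from h import *
D=np.load("top0.npz"); p=D["p"];P=cloud("top",D["d"])
def reg(x0,x1,y0,y1,z0,z1):
    Q=P[y0:y1,x0:x1]; C=p[y0:y1,x0:x1]; m=(Q[...,2]>z0)&(Q[...,2]<z1); return Q[m],C[m]
print("table z",np.nanmedian(P[300:330,260:300,2]))
Q,_=reg(300,390,245,300,30,75); print("bin",len(Q),box(Q),np.percentile(Q[:,2],[5,50,95]))
Q,_=reg(400,500,210,370,140,160); print("rail",len(Q),box(Q))
Q,_=reg(400,500,210,370,180,200); print("sheet top",len(Q),box(Q))
Q,_=reg(400,500,210,370,1,20); print("foot",len(Q),box(Q))
for n,r in dict(hammer=(220,350,135,205),can=(395,435,155,200),driver=(245,350,340,368)).items():
    Q,_=reg(*r,8,300); print(n,box(Q),Q[:,2].max())
# board plane
Q,C=reg(100,245,190,342,5,300)
w=(C[:,0]>170)&(C[:,0].astype(int)-C[:,2]>40)
B=Q[w]
for _ in range(4):
    c=B.mean(0); n=np.linalg.svd(B-c,full_matrices=False)[2][2]; n*=np.sign(n[2]); B=B[abs((B-c)@n)<4]
print("board",len(B),c,n,np.degrees(np.arccos(n[2])),np.median(abs((B-c)@n)))
y=np.array([0,0,1])-n*n[2]; y/=np.linalg.norm(y); x=np.cross(y,n); R=np.c_[x,y,n]
h=(P-c)@n; L=(P-c)@R
np.savez("board.npz",c=c,R=R)
m=(h>6)&(h<70); m[:190]=0;m[342:]=0;m[:,:100]=0;m[:,245:]=0
dark=m&(p.max(-1)<70)
q=L[dark]; 
import collections
print("x,y dir",x,y)
a=L[...,0];b=L[...,1]
im=np.zeros((300,300,3),np.uint8)
uu=np.round(a[m]+150).astype(int);vv=np.round(150-b[m]).astype(int)
ok=(uu>=0)&(uu<300)&(vv>=0)&(vv<300)
im[vv[ok],uu[ok]]=p[m][ok][:,::-1]
im=cv2.dilate(im,np.ones((3,3)))
cv2.imwrite("pics/scan.png",cv2.resize(im,None,fx=2,fy=2))
E
```

```text
table z -0.5849514370252109
bin 1081 ([[490.0, -8.0], [523.0, -146.0], [582.0, -132.0], [549.0, 6.0]], array([536.1, -70.1]), array([ 60.5, 141.7]), 13.519439697265625) [31.1015831  46.16855209 62.89892247]
rail 706 ([[359.0, -314.0], [636.0, -346.0], [640.0, -317.0], [362.0, -285.0]], array([ 499.3, -315.3]), array([ 29.2, 279.5]), 83.42587280273438)
sheet top 485 ([[358.0, -317.0], [636.0, -349.0], [637.0, -342.0], [359.0, -311.0]], array([ 497.4, -329.7]), array([  6.2, 279.4]), 83.5257339477539)
foot 7606 ([[332.0, -192.0], [333.0, -414.0], [686.0, -414.0], [686.0, -192.0]], array([ 509.5, -302.9]), array([353.8, 221.7]), 0.04746127128601074)
hammer ([[700.0, -63.0], [843.0, -65.0], [846.0, 194.0], [703.0, 196.0]], array([772.8,  65.5]), array([259.1, 143. ]), 89.40144348144531) 34.984368206660974
can ([[708.0, -238.0], [760.0, -245.0], [768.0, -190.0], [715.0, -183.0]], array([ 737.8, -214. ]), array([55.5, 53.3]), 81.8983383178711) 105.56322510602536
driver ([[342.0, -67.0], [367.0, -69.0], [386.0, 130.0], [361.0, 132.0]], array([363.9,  31.5]), array([200.1,  25.5]), 84.59107208251953) 32.45637733071953
board 8086 [533.69171706 304.47252074  98.53219949] [-0.12107172 -0.49239267  0.8619113 ] 30.468133980925845 1.3651139209681444
x,y dir [ 9.71075553e-01 -2.38772423e-01  1.38777878e-17] [0.20580065 0.836981   0.50705907]
```

View pics/scan.png

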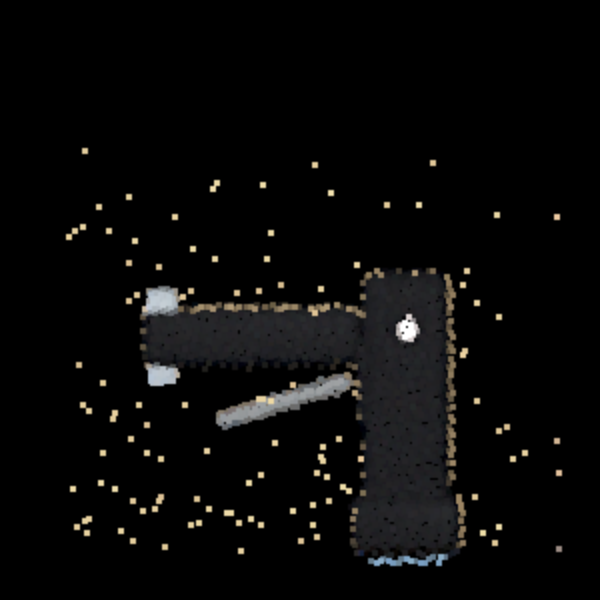

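The rectified scanner view shows the grip at left (px 145–360, centre row 335), the head at x≈405, and the trigger bar from (350,380) to (220,422). I'll deal with the bin first, moving to a hover from which the wrist camera sees both the rail and the bin.

{"name": "drive_tool", "arguments": {"deltas": "0.17 0.22 0.17 0.025;0.17 0.22 0.17 0.025;0.17 0.22 0.17 0.025;0.17 0.22 0.17 0.025;0.17 0.22 0.17 0.025;0.17 0.22 0.17 0.025;0.17 0.22 0.17 0.025;0.17 0.22 0.17 0.025;0.17 0.22 0.17 0.025;0.17 0.22 0.17 0.025", "gripper": 0}}

```text
t: 0.93
eef_pos: [367.0, -372.0, 402.3]
tcp_rot: [-3.141, -0.0, 1.109]
ft_force: [0.3, -0.4, 0.2]
opening: 0.999
grip_force: 0.0
```

{"name": "drive_tool", "arguments": {"deltas": "0.16 0.2 0 0.0185;0.16 0.2 0 0.0185;0.16 0.2 0 0.0185;0.16 0.2 0 0.0185;0.16 0.2 0 0.0185;0.16 0.2 0 0.0185;0.16 0.2 0 0.0185;0.16 0.2 0 0.0185;0.16 0.2 0 0.0185;0 0 0 0"}}

```text
t: 1.77
eef_pos: [512.3, -190.5, 401.2]
tcp_rot: [-3.142, -0.001, 1.634]
ft_force: [-0.2, -0.5, 0.2]
opening: 1.0
grip_force: 0.0
```

Run:
```python
from h import *
s=env.state(); p,d=env.read_camera("wrist"); print(s["t"],s["eef_pos"],s["tcp_rot"])
cv2.imwrite("pics/w1.png",p[:,:,::-1]); P=wcloud(d,s); np.savez("w1.npz",P=P,p=p)
z=P[...,2]
m=(z>146)&(z<156); print("rail",m.sum(),box(P[m]))
# top edge of rail: remove sheet
R=P[m]; 
m=(z>184)&(z<197); print("sheet",m.sum(),box(P[m]))
m=(z>25)&(z<75)&(P[...,0]>470)&(P[...,0]<600)&(P[...,1]>-165)&(P[...,1]<30); Q=P[m]; print("bin",m.sum(),box(Q),np.percentile(Q[:,2],[50,95]))
for z0 in (54,):
    Q=P[m&(z>z0)]; print(z0,box(Q))
```

```text
1.7667 [ 512.25220492 -190.54246857  401.20008815] [-3.14157545e+00 -1.13911886e-03  1.63432900e+00]
rail 874 ([[403.0, -317.0], [593.0, -338.0], [596.0, -310.0], [405.0, -290.0]], array([ 499.2, -313.7]), array([ 27.6, 191.6]), 83.8569564819336)
sheet 471 ([[546.0, -337.0], [637.0, -346.0], [637.0, -341.0], [547.0, -332.0]], array([ 591.8, -339.1]), array([ 5.1, 90.7]), 83.93282318115234)
bin 3915 ([[490.0, -7.0], [524.0, -145.0], [582.0, -131.0], [549.0, 7.0]], array([536.4, -68.8]), array([ 60.3, 142.2]), 13.563568115234375) [41.73026754 62.5869111 ]
54 ([[491.0, -7.0], [522.0, -138.0], [581.0, -124.0], [549.0, 7.0]], array([535.6, -65.6]), array([ 60.3, 135.2]), 13.538385391235352)
```

View pics/w1.png

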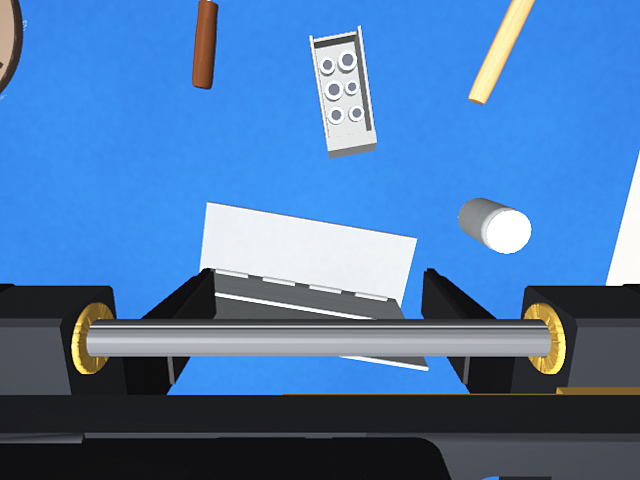

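The wrist picture shows the bin at (343,92) with its lip nearest the rack at (350,150), and the rail's top edge from about (212,293) to (385,320). It agrees with the top camera to about 1 mm, so I'll move to the grasp.

{"name": "drive_tool", "arguments": {"deltas": "0.055 0.327 -0.2 0.0138;0.055 0.327 -0.2 0.0138;0.055 0.327 -0.2 0.0138;0.055 0.327 -0.2 0.0138;0 0 -0.4 0;0 0 -0.4 0;0 0 -0.4 0;0 0 -0.4 0;0 0 -0.4 0;0 0 -0.3 0"}}

```text
t: 2.65
eef_pos: [531.2, -63.1, 88.9]
tcp_rot: [-3.14, -0.001, 1.8]
ft_force: [0.2, 0.4, -0.1]
opening: 0.999
grip_force: 0.0
```

{"name": "drive_tool", "arguments": {"deltas": "0 0 0 0"}}

```text
t: 2.73
eef_pos: [529.8, -62.8, 86.8]
tcp_rot: [-3.134, -0.004, 1.8]
ft_force: [-0.8, 0.2, 0.2]
opening: 1.0
grip_force: 0.0
```

{"name": "drive_tool", "arguments": {"deltas": "0.04 0.03 -0.2 0.002;0 0 -0.2 0;0 0 -0.12 0;0 0 0 0;0 0 0 0"}}

```text
t: 3.15
eef_pos: [536.9, -60.1, 40.8]
tcp_rot: [3.141, 0.0, 1.807]
ft_force: [0.4, 0.3, 0.2]
opening: 1.004
grip_force: 0.0
```

{"name": "drive_tool", "arguments": {"deltas": "0 0 0 0;0 0 0 0;0 0 0 0;0 0 0 0;0 0 0 0;0 0 0 0;0 0 0 0;0 0 0 0", "gripper": 1}}

```text
t: 3.82
eef_pos: [536.1, -59.5, 39.9]
tcp_rot: [-3.141, -0.0, 1.808]
ft_force: [-3.7, -0.3, 6.5]
opening: 0.63
grip_force: 30.0
```

{"name": "drive_tool", "arguments": {"deltas": "0 0 0.2 0;0 0 0.3 0;0 0 0.3 0;0 0 0.3 0;-0.04 -0.28 0 -0.016;-0.05 -0.28 0 -0.019;-0.05 -0.28 0 -0.019;-0.05 -0.28 0 -0.019;-0.05 -0.28 0 -0.019;-0.04 -0.28 0 -0.019"}}

```text
t: 4.65
eef_pos: [508.3, -228.2, 149.5]
tcp_rot: [3.141, -0.001, 1.456]
ft_force: [18.9, 33.3, 5.4]
opening: 0.628
grip_force: 30.1
```

{"name": "drive_tool", "arguments": {"deltas": "0 0 0 0;0 0 0 0;0 0 0 0"}}

```text
t: 4.9
eef_pos: [508.3, -227.3, 149.4]
tcp_rot: [-3.141, -0.0, 1.46]
ft_force: [-0.6, 0.7, -2.6]
opening: 0.632
grip_force: 29.9
```

Run:
```python
from h import *
s=env.state(); p,d=env.read_camera("top"); print(s["t"],s["eef_pos"],s["tcp_rot"])
cv2.imwrite("pics/t2.png",cv2.resize(p[180:390,340:520,::-1],None,fx=2.8,fy=2.8)); P=cloud("top",d); np.savez("t2.npz",P=P,p=p)
z=P[...,2]; X=P-np.array([500.6,-302.5,0]); a=np.radians(-6.4); x=X@[np.cos(a),np.sin(a),0]; y=X@[-np.sin(a),np.cos(a),0]
for nm,m in dict(rail=(z>144)&(z<158)&(abs(x)<118)&(y>-10)&(y<8), bin=(z>165)&(z<240)&(abs(x)<60)&(y>-20)&(y<140)).items():
    print(nm,m.sum(),[np.round(np.percentile(v[m],[1,5,50,95,99]),1).tolist() for v in (x,y,z)])
    if nm=="rail":
      for lo,hi in ((-118,-60),(-60,0),(0,60),(60,118)):
        k=m&(x>lo)&(x<hi)&(z>146); print(lo,k.sum(),np.round(np.percentile(y[k],[5,50,95]),1) if k.sum() else '')
```

```text
4.9 [ 508.2854345  -227.27453515  149.35025842] [-3.14099768e+00 -1.42606577e-04  1.45971818e+00]
rail 44 [[83.5, 85.3, 100.9, 116.6, 117.2], [-3.9, -3.3, -0.9, 0.9, 1.1], [144.6, 145.6, 149.1, 153.0, 154.3]]
-118 0 
-60 0 
0 0 
60 40 [-2.9 -0.9  0.9]
bin 20 [[25.0, 25.0, 26.6, 28.5, 29.2], [123.7, 125.0, 131.9, 139.0, 139.1], [165.9, 166.2, 169.1, 172.7, 173.4]]
```

View pics/t2.png

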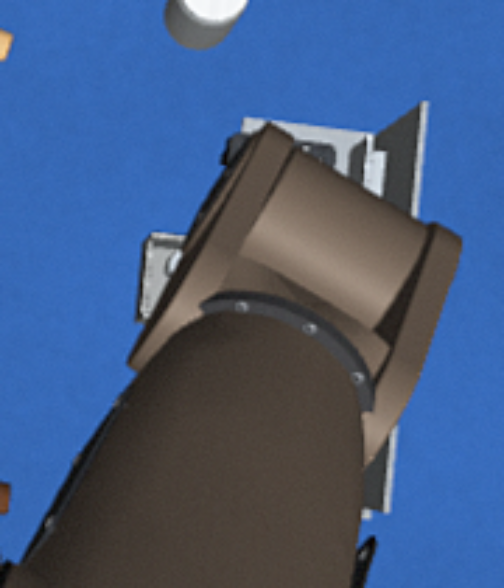

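The top view shows the arm hiding most of the bin. Its front end is visible at (165,270), and it is lower than I commanded (TCP z 149), so the lip may be touching the rail. I'll lift it clear and look from the side.

{"name": "drive_tool", "arguments": {"deltas": "0 0 0.1 0;0 0 0.2 0;0 0 0.15 0;0 0 0 0;0 0 0 0;0 0 0 0"}}

```text
t: 5.45
eef_pos: [508.3, -227.0, 194.2]
tcp_rot: [-3.141, -0.0, 1.46]
ft_force: [0.8, 0.5, -1.7]
opening: 0.634
grip_force: 29.9
```

```bash
cat > look.py <<'E'
from h import *
import sys
s=env.state(); print(s["t"],s["eef_pos"],s["tcp_rot"],s["ft_force"])
a=np.radians(-6.4); O=np.array([500.6,-302.5,0])
ims=[]
for n in ("side","wrist"):
    p,d=env.read_camera(n); P=cloud("side",d) if n=="side" else wcloud(d,s); np.savez(sys.argv[1]+n+".npz",P=P,p=p)
    ims.append(p[:,:,::-1])
    X=P-O; x=X@[np.cos(a),np.sin(a),0]; y=X@[-np.sin(a),np.cos(a),0]; z=P[...,2]
    zr=s["eef_pos"][2]-40
    m=(z>zr-8)&(z<zr+68)&(abs(x)<34)&(y>-18)&(y<150)
    print(n,m.sum(),[np.round(np.percentile(v[m],[1,50,99]),1).tolist() for v in (x,y,z)])
a=cv2.resize(ims[0][60:300,250:570],(533,400)); b=cv2.resize(ims[1],(267,200))
c=np.zeros((400,800,3),np.uint8); c[:,:533]=a; c[:200,533:]=b; cv2.imwrite(f"pics/{sys.argv[1]}.png",c)
E
python3 look.py l3
```

```text
5.45 [ 508.31060898 -226.97822889  194.21109259] [-3.14112934e+00 -1.73163156e-04  1.46002227e+00] [ 0.75490113  0.47213266 -1.67121016]
side 2354 [[-33.2, 3.8, 28.9], [18.3, 98.7, 149.0], [154.5, 186.2, 216.0]]
wrist 38610 [[-30.0, -0.5, 29.6], [31.2, 101.3, 146.8], [158.9, 187.2, 217.2]]
```

View pics/l3.png

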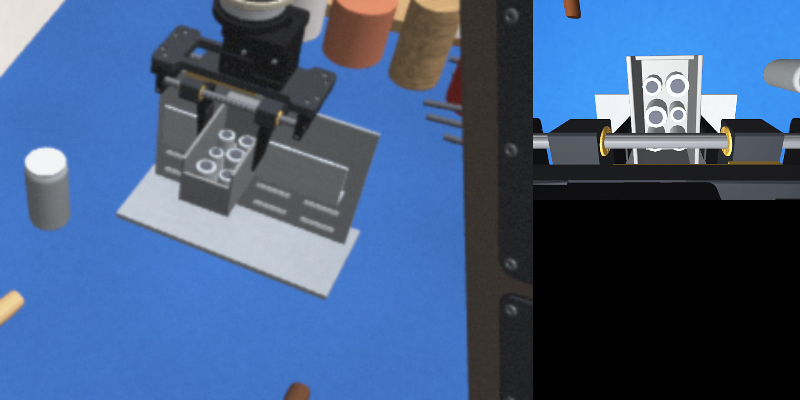

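The bin is held level and straight, above the rail and in front of the sheet (bin at (215,165) in the crop). Next I'll measure its front end relative to the tool.

Run:
```python
from h import *
a=np.radians(-6.4); O=np.array([500.6,-302.5,0])
for n in ("side","wrist"):
    P=np.load("l3"+n+".npz")["P"]; X=P-O; x=X@[np.cos(a),np.sin(a),0]; y=X@[-np.sin(a),np.cos(a),0]; z=P[...,2]-154.2
    m=(abs(x)<34)&(y>110)&(y<170)&(z>-15)&(z<70)
    for lo,hi in ((0,20),(20,36),(36,44),(44,56),(56,66)):
        k=m&(z>lo)&(z<hi); print(n,lo,k.sum(),np.round(np.percentile(y[k],[50,90,98]),1) if k.sum()>5 else '')
    k=m&(abs(x)<20); print(n,"endwall z max",np.round(np.percentile(z[k],[1,50,95,99]),1))
```

```text
side 0 294 [147.2 148.6 149.6]
side 20 452 [133.1 148.2 149. ]
side 36 150 [145.9 147.9 148.7]
side 44 87 [133.7 147.2 148.4]
side 56 88 [131.6 146.3 148.7]
side endwall z max [ 0.5 29.  39.2 40.7]
wrist 0 5130 [133.5 141.3 142.7]
wrist 20 3839 [121.1 130.8 141.1]
wrist 36 3615 [130.3 146.8 147.5]
wrist 44 1233 [129.8 144.2 146.8]
wrist 56 3257 [129.7 143.8 146.6]
wrist endwall z max [ 4.8 33.1 42.3 43.1]
```

The bin slid about 11 mm toward its front in the grip when the lip bumped the rail. The origin is now at y≈87 from the rail with the TCP at 76, so I shift −19 mm and then lower.

{"name": "drive_tool", "arguments": {"deltas": "-0.01 -0.1 0 0;-0.012 -0.092 0 0;0 0 0 0;0 0 0 0"}}

```text
t: 5.88
eef_pos: [506.1, -247.6, 194.3]
tcp_rot: [-3.141, -0.0, 1.458]
ft_force: [-0.9, 0.1, -2.4]
opening: 0.631
grip_force: 29.9
```

{"name": "drive_tool", "arguments": {"deltas": "0 0 -0.1 0;0 0 -0.1 0;0 0 -0.1 0;0 0 -0.05 0;0 0 0 0;0 0 0 0"}}

```text
t: 6.38
eef_pos: [506.3, -246.6, 159.1]
tcp_rot: [-3.141, -0.0, 1.459]
ft_force: [0.3, 0.2, -1.9]
opening: 0.63
grip_force: 29.9
```

```bash
python3 look.py l4
python3 - <<'E'
from h import *
a=np.radians(-6.4); O=np.array([500.6,-302.5,0]); zt=env.state()["eef_pos"]; X=zt-O; print("tcp rack y",X@[-np.sin(a),np.cos(a),0])
for n in ("side","wrist"):
    P=np.load("l4"+n+".npz")["P"]; X=P-O; x=X@[np.cos(a),np.sin(a),0]; y=X@[-np.sin(a),np.cos(a),0]; z=P[...,2]-zt[2]+40
    m=(abs(x)<34)&(y>100)&(y<170)&(z>-15)&(z<70)
    for lo,hi in ((0,20),(36,44),(56,66)):
        k=m&(z>lo)&(z<hi); print(n,lo,k.sum(),np.round(np.percentile(y[k],[50,90,98]),1) if k.sum()>5 else '')
    r=(P[...,2]>147)&(P[...,2]<154)&(abs(x)>60)&(abs(x)<118)&(y>-12)&(y<10); print("rail",r.sum(),np.percentile(y[r],[2,50,98]) if r.sum() else '')
E
```

```text
6.3833 [ 506.26072967 -246.57811103  159.14582777] [-3.14076179e+00 -4.39637839e-04  1.45940216e+00] [ 0.25076818  0.17052767 -1.89037058]
side 2197 [[-33.2, 3.6, 28.5], [-0.8, 78.7, 129.6], [119.9, 151.0, 181.0]]
wrist 38578 [[-29.9, -0.3, 29.8], [11.5, 81.5, 127.1], [123.9, 152.2, 182.2]]
tcp rack y 56.06364984191815
side 0 261 [127.6 129.1 129.8]
side 36 109 [126.7 128.6 129.3]
side 56 57 [114.7 127.5 129.1]
rail 62 [-2.58337706  0.52014081  3.82924198]
wrist 0 4875 [114.3 121.6 123. ]
wrist 36 2342 [124.9 127.4 127.8]
wrist 56 2409 [114.4 125.  127.2]
rail 0
```

{"name": "drive_tool", "arguments": {"deltas": "0 0 -0.06 0;0 0 -0.06 0;0 0 0 0"}}

```text
t: 6.73
eef_pos: [505.9, -246.5, 146.5]
tcp_rot: [-3.14, -0.001, 1.459]
ft_force: [0.5, -0.2, -2.8]
opening: 0.632
grip_force: 29.9
```

{"name": "drive_tool", "arguments": {"deltas": "0 0 -0.05 0;0 0 -0.05 0;0 0 0 0;0 0 0 0"}}

```text
t: 7.07
eef_pos: [506.3, -246.9, 137.4]
tcp_rot: [-3.141, 0.0, 1.459]
ft_force: [-0.5, -0.7, -2.3]
opening: 0.628
grip_force: 29.9
```

{"name": "drive_tool", "arguments": {"deltas": "0 0 -0.025 0;0 0 0 0;0 0 0 0"}}

```text
t: 7.32
eef_pos: [506.7, -247.4, 135.6]
tcp_rot: [3.14, 0.001, 1.459]
ft_force: [0.4, -5.9, -0.3]
opening: 0.628
grip_force: 29.9
```

{"name": "drive_tool", "arguments": {"deltas": "0 0 -0.02 0;0 0 0 0;0 0 0 0"}}

```text
t: 7.57
eef_pos: [507.0, -247.6, 134.0]
tcp_rot: [3.139, 0.002, 1.46]
ft_force: [1.1, -7.1, 3.8]
opening: 0.628
grip_force: 30.0
```

{"name": "drive_tool", "arguments": {"deltas": "0 -0.015 -0.015 0;0 0 0 0;0 0 0 0"}}

```text
t: 7.82
eef_pos: [506.6, -248.7, 131.9]
tcp_rot: [3.14, 0.001, 1.459]
ft_force: [2.4, -5.1, 3.1]
opening: 0.629
grip_force: 30.0
```

```bash
python3 look.py l5
```

```text
7.8167 [ 506.61151416 -248.65758438  131.93377425] [3.14045072e+00 8.35523866e-04 1.45936171e+00] [ 2.38659001 -5.05195973  3.11682066]
side 2086 [[-32.5, 4.1, 29.4], [-0.1, 75.9, 126.8], [92.1, 123.5, 154.5]]
wrist 38329 [[-29.1, 0.7, 30.4], [8.8, 79.1, 124.7], [96.1, 124.6, 154.5]]
```

View pics/l5.png

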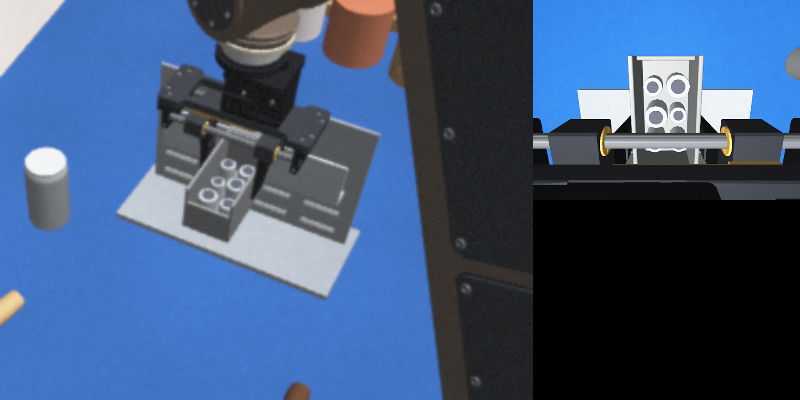

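The bin's lip is now behind the rail. Its origin is at about y +66, z −57 from rail_mid, as specified for the hung bin, so I release and look.

{"name": "drive_tool", "arguments": {"deltas": "0 0 0 0;0 0 0 0;0 0 0 0;0 0 0 0;0 0 0 0;0 0 0 0;0 0 0 0", "gripper": 0.15}}

```text
t: 8.5
eef_pos: [506.3, -248.1, 131.6]
tcp_rot: [-3.141, -0.0, 1.459]
ft_force: [-0.2, -0.2, 0.2]
opening: 0.851
grip_force: 0.0
```

```bash
python3 look.py l6
```

```text
8.5 [ 506.26678927 -248.13309185  131.58991055] [-3.14148596e+00 -1.72915776e-04  1.45926210e+00] [-0.21417043 -0.18066547  0.23494642]
side 2190 [[-31.5, 2.3, 28.4], [-0.7, 71.3, 124.8], [85.8, 119.2, 153.8]]
wrist 35500 [[-28.2, 1.2, 30.2], [6.0, 77.2, 123.3], [89.1, 119.5, 151.5]]
```

View pics/l6.png

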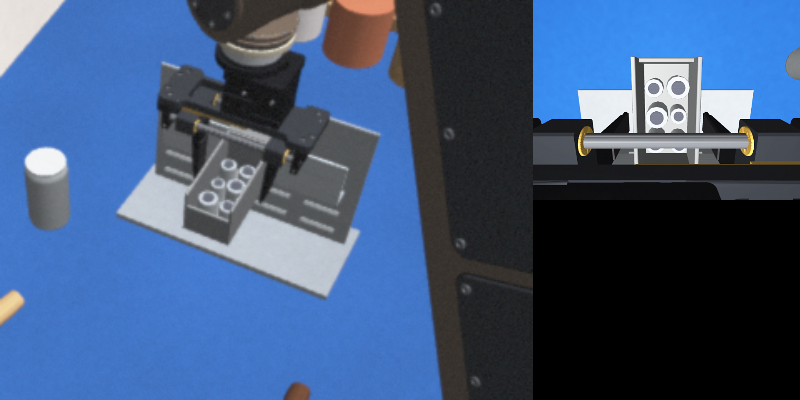

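Released, the bin hangs by itself on the rail, nearly level with a slight front sag (bin at (220,185) in the crop), and the wrist force is zero. Now I'll retreat straight up and head for the scanner.

{"name": "drive_tool", "arguments": {"deltas": "0 0 0.08 0;0 0 0.15 0;0 0 0.25 0;0 0 0.36 0;0 0 0.36 0;0 0 0.36 0;0 0 0.36 0;0 0 0.36 0;0 0 0.3 0;-0.05 0.38 0 0"}}

```text
t: 9.43
eef_pos: [502.6, -213.9, 395.6]
tcp_rot: [3.133, 0.005, 1.456]
ft_force: [0.9, 1.2, 0.3]
opening: 0.851
grip_force: 0.0
```

{"name": "drive_tool", "arguments": {"deltas": "0 0.4 0 0;0 0.4 0 0;0 0.4 0 0;0 0.4 0 0;0 0.4 0 0;0 0.4 0 0;0 0.4 0 0;0 0.4 0 0;0 0.4 0 0;0 0.4 0 0"}}

```text
t: 10.27
eef_pos: [500.5, 191.7, 390.5]
tcp_rot: [3.141, -0.0, 1.459]
ft_force: [0.6, -1.1, 0.5]
opening: 0.851
grip_force: 0.0
```

{"name": "drive_tool", "arguments": {"deltas": "0 0.4 0 0;0 0.4 0 0;0 0.4 0 0;0 0.4 0 0;0 0.4 0 0;-0.1 0.4 0 0;-0.1 0.4 0 0;-0.1 0.4 0 0;-0.1 0.4 0 0;-0.1 0.4 0 0"}}

```text
t: 11.1
eef_pos: [450.1, 591.4, 390.4]
tcp_rot: [3.141, -0.0, 1.459]
ft_force: [0.3, -0.2, 0.6]
opening: 0.85
grip_force: 0.0
```

{"name": "drive_tool", "arguments": {"deltas": "-0.3 0.1 0 0.038;-0.3 0.1 0 0.038;-0.3 0.1 0 0.038;-0.3 0.1 0 0.038;-0.3 0.1 0 0.038;-0.3 0.1 0 0.038;-0.2 0.1 0 0.038;0 0 0 0.038;0 0 0 0.038;0 0 0 0.038"}}

```text
t: 11.93
eef_pos: [250.5, 659.8, 390.4]
tcp_rot: [3.141, 0.0, 2.66]
ft_force: [-0.0, 0.1, 0.2]
opening: 0.851
grip_force: 0.0
```

{"name": "drive_tool", "arguments": {"deltas": "0.1 0.4 0 0.038;0.1 0.4 0 0.038;0.1 0.4 0 0;0.1 0.4 0 0;0.1 0.4 0 0;0.1 0.4 0 0;0.1 0.4 0 0;0.1 0.4 0 0"}}

```text
t: 12.6
eef_pos: [298.9, 867.6, 354.3]
tcp_rot: [3.112, 0.001, 2.892]
ft_force: [-0.2, 1.0, -2.6]
opening: 0.85
grip_force: 0.0
```

{"name": "drive_tool", "arguments": {"deltas": "0.1 0.4 0 0;0.1 0.4 0 0;0.1 0.4 0 0;0.1 0.4 0 0;0 0 0 0;0 0 0 0"}}

```text
t: 13.1
eef_pos: [300.9, 914.1, 312.0]
tcp_rot: [3.011, 0.01, 2.891]
ft_force: [0.5, 0.6, 0.4]
opening: 0.848
grip_force: 0.0
```

```bash
python3 -c "
from cell import env; print(env.state())"
```

```text
{'t': 13.1, 'joints': array([ 1.18211492,  1.12967959,  0.04846929,  0.00844465,  1.83307998,
       -0.13645403]), 'qvel': array([-0.00537915, -0.02884148, -0.01951167, -0.00102039,  0.00850972,
       -0.00027374]), 'tau': array([ 5.68523929e-01, -9.54330111e+01, -2.91316742e+01,  1.28066372e-01,
       -5.80746979e-01,  3.44371365e-02]), 'eef_pos': array([300.89068484, 914.12805791, 311.98196622]), 'tcp_rot': array([3.01136214, 0.00995526, 2.89143809]), 'ft_force': array([0.48261035, 0.64013782, 0.38477926]), 'moment': array([-0.01277537, -0.09752315, -0.01174883]), 'grip_force': 0.0, 'opening': 0.8479240720657368}
```

Tilt is obtainable near full stretch, but joint 3 sits at its lower stop, so I'm backing off. This also tells me whether the tilt is kept.

{"name": "drive_tool", "arguments": {"deltas": "-0.05 -0.2 0 0;-0.08 -0.3 0 0;-0.08 -0.3 0 0;-0.08 -0.3 0 0;0 0 0 0;0 0 0 0"}}

```text
t: 13.6
eef_pos: [280.8, 833.9, 317.7]
tcp_rot: [3.008, 0.01, 2.891]
ft_force: [1.0, 1.1, -0.1]
opening: 0.847
grip_force: 0.0
```

```bash
python3 -c "
from cell import env; s=env.state();print(s['joints'],s['eef_pos'],s['tcp_rot'])"
```

```text
[ 1.16809175  0.82446517  0.70187147  0.00999956  1.48175806 -0.15283767] [280.83828277 833.89692046 317.73158461] [3.00812288 0.01039031 2.89080795]
```

The tilt persists: the commanded pose becomes the reached one. I need about 30° in total, so I repeat gentle outward pushes against the reach limit.

{"name": "drive_tool", "arguments": {"deltas": "0.07 0.26 0.1 0;0.07 0.26 0.1 0;0.06 0.2 0.1 0;0.06 0.2 0.1 0;0.06 0.2 0.1 0;0.06 0.2 0.1 0;0.06 0.2 0.1 0;0.06 0.2 0.1 0"}}

```text
t: 14.27
eef_pos: [301.5, 915.1, 355.2]
tcp_rot: [2.94, 0.015, 2.89]
ft_force: [-0.3, -0.5, -0.0]
opening: 0.855
grip_force: 0.0
```

```bash
python3 -c "
from cell import env; s=env.state();print(s['joints'],s['qvel'])"
```

```text
[ 1.180622    1.08641143  0.04730991  0.01326708  1.80609595 -0.13616721] [ 0.00852397 -0.02806087 -0.00029174  0.0096709  -0.13936339  0.00760291]
```

{"name": "drive_tool", "arguments": {"deltas": "0.09 0.36 0.18 0;0.09 0.36 0.18 0;0.09 0.36 0.18 0;0.09 0.36 0.18 0;0.09 0.36 0.18 0;0.09 0.36 0.18 0;0.09 0.36 0.18 0;0.09 0.36 0.18 0;0.09 0.36 0.18 0;0.09 0.36 0.18 0"}}

```text
t: 15.1
eef_pos: [296.2, 971.8, 387.0]
tcp_rot: [2.699, 0.028, 2.886]
ft_force: [-0.1, -0.5, -0.6]
opening: 0.847
grip_force: 0.0
```

```bash
python3 -c "
from cell import env; s=env.state();print(s['joints'],s['qvel'])"
```

```text
[ 1.20431937  1.07275758  0.04739107  0.02272821  1.57881779 -0.11214107] [ 2.30738752e-02 -9.57293812e-03 -2.77348270e-04  1.12756195e-02
 -2.88630285e-01  2.12688156e-02]
```

{"name": "drive_tool", "arguments": {"deltas": "0.09 0.36 0.18 0;0.09 0.36 0.18 0;0.09 0.36 0.18 0"}}

```text
t: 15.35
eef_pos: [296.0, 988.6, 396.9]
tcp_rot: [2.626, 0.03, 2.885]
ft_force: [-0.3, 0.7, -0.1]
opening: 0.851
grip_force: 0.0
```

{"name": "drive_tool", "arguments": {"deltas": "-0.02 -0.1 0 0;-0.05 -0.2 0 0;-0.05 -0.25 0 0;-0.05 -0.25 0 0"}}

```text
t: 15.68
eef_pos: [280.0, 912.3, 398.0]
tcp_rot: [2.624, 0.031, 2.885]
ft_force: [0.6, 1.9, 0.2]
opening: 0.848
grip_force: 0.0
```

```bash
python3 -c "
from cell import env; s=env.state();print(s['joints'],s['qvel'],s['tcp_rot'],s['eef_pos'])"
```

```text
[ 1.19527126  0.77863722  0.67569134  0.0349224   1.16961327 -0.13210131] [-0.06726254 -0.80310404  1.59076941  0.04362306 -0.79386937 -0.09588192] [2.62364671 0.03077616 2.88488909] [280.02236329 912.31392409 398.04577281]
```

Tilt is now 29.7° at yaw 165.3°, matching the board normal. Now I fly to a hover along the board normal above the squeeze point.

{"name": "drive_tool", "arguments": {"deltas": "0.1 -0.37 -0.03 0;0.1 -0.37 -0.03 0;0.1 -0.37 -0.03 0;0.1 -0.37 -0.03 0;0.1 -0.37 -0.03 0;0.1 -0.37 -0.03 0;0.1 -0.37 -0.03 0;0.1 -0.37 -0.03 0;0.1 -0.37 -0.03 0;0.1 -0.37 -0.03 0", "gripper": 0}}

```text
t: 16.52
eef_pos: [381.6, 542.0, 368.9]
tcp_rot: [2.623, 0.034, 2.884]
ft_force: [0.9, 0.1, 0.5]
opening: 1.002
grip_force: 0.0
```

{"name": "drive_tool", "arguments": {"deltas": "0.1 -0.37 -0.05 0;0.1 -0.37 -0.05 0;0.1 -0.37 -0.05 0;0.1 -0.37 -0.05 0;0.1 -0.37 -0.05 0;0.1 -0.37 -0.05 0;0.1 -0.37 -0.05 0;0.1 -0.37 -0.05 0;0.1 -0.37 -0.05 0;0 0 0 0"}}

```text
t: 17.35
eef_pos: [474.2, 204.4, 322.5]
tcp_rot: [2.628, 0.036, 2.879]
ft_force: [-0.1, 1.4, -0.8]
opening: 1.001
grip_force: 0.0
```

```bash
cat > scan.py <<'E'
from h import *
import sys
from scipy.spatial.transform import Rotation as Ro
s=env.state(); p,d=env.read_camera("wrist"); print(s["t"],s["eef_pos"],s["tcp_rot"],s["joints"])
cv2.imwrite(f"pics/{sys.argv[1]}.png",p[:,:,::-1])
P=wcloud(d,s); np.savez(sys.argv[1]+".npz",P=P,p=p)
B=np.load("board.npz"); c,R=B["c"],B["R"]
T=Ro.from_euler("xyz",s["tcp_rot"]).as_matrix()
print("tool axes in board frame\n",np.round(R.T@T,3)); t=R.T@(s["eef_pos"]-c)-[36.5,-17.5,0]; print("TCP in scanner frame",t,"to squeeze",np.array([-55,-7,23])-t, "world", R@(np.array([-55,-7,23])-t))
L=(P-c)@R-[36.5,-17.5,0]
x,y,z=L[...,0],L[...,1],L[...,2]
near=(abs(x+60)<120)&(abs(y)<90)
w=near&(z>-8)&(z<8)&(p[...,0]>150)&(p[...,0].astype(int)-p[...,2]>40)
if w.sum()>100: A=np.c_[x[w],y[w],np.ones(w.sum())]; print("board fit z=ax+by+c",np.linalg.lstsq(A,z[w],rcond=None)[0],w.sum())
dark=p.max(-1)<75
g=near&dark&(z>28)&(z<42)&(x>-95)&(x<-20)&(abs(y)<30)
print("grip y",np.percentile(y[g],[1,50,99]),"z",np.median(z[g]),g.sum()) if g.sum() else 0
g=near&dark&(z>28)&(z<42)&(abs(y)<10)&(x>-130)
print("grip x min",np.percentile(x[g],[.5]) if g.sum() else '')
k=near&~dark&(z>22)&(z<36)&(y<-15)&(y>-65)&(x>-90)&(x<-12)
if k.sum(): print("trigger",k.sum(),"x",np.percentile(x[k],[1,99]),"y at -55",np.percentile(y[k&(abs(x+55)<3)],[2,50,98]),"z",np.median(z[k]))
E
python3 scan.py s1
```

```text
17.35 [474.2332999  204.42835257 322.49593129] [2.62841572 0.0362296  2.87916042] [ 0.04537206  0.16266132  1.89787681  0.59022746  0.9675344  -1.58637455]
tool axes in board frame
 [[-0.999  0.001  0.042]
 [ 0.     1.    -0.019]
 [-0.042 -0.019 -0.999]]
TCP in scanner frame [-70.3508269   35.09119425 249.49662026] to squeeze [  15.3508269   -42.09119425 -226.49662026] world [  33.66675385   72.63039216 -216.56271916]
board fit z=ax+by+c [-1.06979163e-03 -8.11094083e-03  1.11845376e+00] 25340
grip y [-12.91042875   2.07586489  16.12147245] z 36.77277551518952 2384
grip x min [-115.84273082]
trigger 677 x [-77.88758386 -14.06018365] y at -55 [-37.77618489 -32.66005838 -29.24321458] z 31.554124800677823
```

View pics/s1.png

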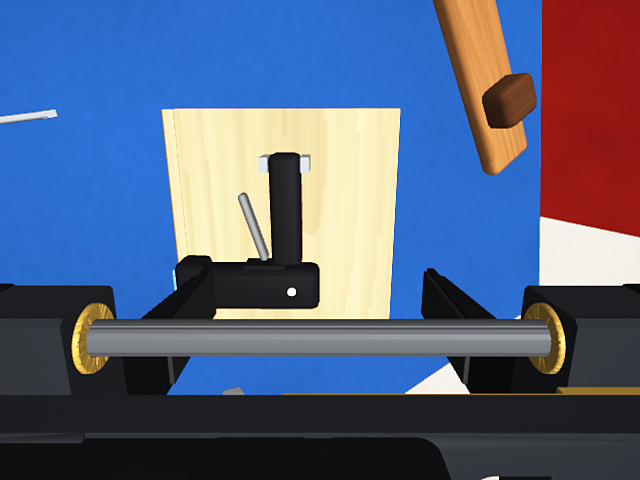

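The wrist view shows the scanner squarely aligned: grip at (285,210), trigger bar (240,198)–(265,258) on the left, fingers spanning it. I'll correct by about 1.5 mm and approach in two stages.

{"name": "drive_tool", "arguments": {"deltas": "0.043 0.048 -0.258 0;0.043 0.048 -0.258 0;0.043 0.048 -0.258 0;0.043 0.048 -0.258 0;0.043 0.048 -0.258 0;0 0 0 0;0 0 0 0"}}

```text
t: 17.98
eef_pos: [492.4, 234.3, 192.8]
tcp_rot: [2.629, 0.031, 2.886]
ft_force: [0.2, -0.5, 0.3]
opening: 0.999
grip_force: 0.0
```

```bash
python3 scan.py s2
```

```text
17.9833 [492.42513659 234.34522308 192.7509746 ] [2.62881736 0.0307271  2.88603791] [ 0.10705906  0.372079    2.01355096  0.78157696  0.69151513 -1.81538565]
tool axes in board frame
 [[-0.999 -0.002  0.034]
 [-0.003  1.    -0.019]
 [-0.034 -0.019 -0.999]]
TCP in scanner frame [-59.82850268  -1.91341957 120.73461073] to squeeze [  4.82850268  -5.08658043 -97.73461073] world [ 15.47491716  42.71352165 -86.81776247]
board fit z=ax+by+c [-1.07235310e-03 -8.11340261e-03  1.07463882e+00] 48502
grip y [-13.16269023   1.16420122  15.37731309] z 36.81377401727111 5267
grip x min [-115.74639156]
trigger 1443 x [-77.92765296 -14.10406828] y at -55 [-37.89326891 -32.61326366 -29.29499394] z 31.618944441037
```

{"name": "drive_tool", "arguments": {"deltas": "0.03 0.087 -0.17 0;0.03 0.087 -0.17 0;0.03 0.087 -0.17 0;0 0 0 0;0 0 0 0"}}

```text
t: 18.45
eef_pos: [501.1, 259.9, 142.8]
tcp_rot: [2.628, 0.032, 2.886]
ft_force: [-0.5, -0.0, 0.7]
opening: 1.001
grip_force: 0.0
```

```bash
python3 scan.py s3 | sed -n 1,6p
```

```text
18.45 [501.10099337 259.85973034 142.7688585 ] [2.6279987  0.03159253 2.88570359] [ 0.15810968  0.47212112  2.02599401  0.9057791   0.59142799 -1.92076688]
tool axes in board frame
 [[-0.999 -0.003  0.035]
 [-0.003  1.    -0.018]
 [-0.035 -0.018 -0.999]]
TCP in scanner frame [-57.49575098  -4.11665047  64.04090257] to squeeze [  2.49575098  -2.88334953 -41.04090257] world [  6.79906038  17.19901439 -36.83564637]
```

{"name": "drive_tool", "arguments": {"deltas": "0.021 0.06 -0.117 0;0.021 0.06 -0.117 0;0.021 0.06 -0.117 0;0 0 0 0;0 0 0 0"}}

```text
t: 18.92
eef_pos: [507.2, 277.4, 107.5]
tcp_rot: [2.628, 0.031, 2.885]
ft_force: [0.9, -0.0, -0.7]
opening: 0.999
grip_force: 0.0
```

```bash
python3 scan.py s4 | sed -n 1,6p
```

```text
18.9167 [507.21323521 277.38180041 107.46533106] [2.62817216 0.03116608 2.88510932] [ 0.19158469  0.54524163  2.02512444  1.00915884  0.53416869 -2.00982601]
tool axes in board frame
 [[-0.999 -0.002  0.035]
 [-0.003  1.    -0.019]
 [-0.035 -0.019 -0.999]]
TCP in scanner frame [-55.74408948  -6.09408143  24.24463468] to squeeze [ 0.74408948 -0.90591857 -1.24463468] world [ 0.68681854 -0.32305568 -1.53211893]
```

{"name": "drive_tool", "arguments": {"deltas": "0 0 0 0;0 0 0 0;0 0 0 0;0 0 0 0", "gripper": 1}}

```text
t: 19.3
eef_pos: [507.0, 277.4, 106.7]
tcp_rot: [2.629, 0.031, 2.885]
ft_force: [-0.2, -0.3, 0.3]
opening: 0.775
grip_force: 0.5
```

{"name": "drive_tool", "arguments": {"deltas": "0 0 0 0;0 0 0 0"}}

```text
t: 19.47
eef_pos: [506.3, 277.2, 105.9]
tcp_rot: [2.63, 0.029, 2.885]
ft_force: [-3.9, -4.6, -2.3]
opening: 0.632
grip_force: 2.3
```

{"name": "drive_tool", "arguments": {"deltas": "0 0 0 0;0 0 0 0"}}

```text
t: 19.63
eef_pos: [505.8, 277.1, 105.6]
tcp_rot: [2.63, 0.028, 2.886]
ft_force: [-6.7, -4.8, -1.9]
opening: 0.495
grip_force: 3.1
```

{"name": "drive_tool", "arguments": {"deltas": "0 0 0 0;0 0 0 0"}}

```text
t: 19.8
eef_pos: [506.0, 278.2, 106.1]
tcp_rot: [2.628, 0.028, 2.886]
ft_force: [-3.3, 4.8, -0.8]
opening: 0.439
grip_force: 29.9
```

{"name": "drive_tool", "arguments": {"deltas": "0 0 0 0;0 0 0 0;0 0 0 0;0 0 0 0"}}

```text
t: 20.13
eef_pos: [506.0, 278.2, 106.1]
tcp_rot: [2.628, 0.028, 2.886]
ft_force: [-3.4, 4.6, -1.2]
opening: 0.435
grip_force: 29.9
```

{"name": "drive_tool", "arguments": {"deltas": "0 0 0 0;0 0 0 0"}}

```text
t: 20.3
eef_pos: [506.0, 278.2, 106.1]
tcp_rot: [2.628, 0.028, 2.886]
ft_force: [-4.5, 4.8, -0.1]
opening: 0.435
grip_force: 29.9
```

{"name": "drive_tool", "arguments": {"deltas": "0 0 0 0;0 0 0 0;0 0 0 0;0 0 0 0;0 0 0 0;0 0 0 0;0 0 0 0;0 0 0 0;0 0 0 0;0 0 0 0", "gripper": 0}}

```text
t: 21.13
eef_pos: [506.8, 277.7, 106.3]
tcp_rot: [2.629, 0.03, 2.885]
ft_force: [0.1, -0.2, -0.2]
opening: 0.992
grip_force: 0.0
```

Squeezed fully in (opening 41 mm), held about 0.5 s, and released. Next I retreat along the board normal and check everything.

{"name": "drive_tool", "arguments": {"deltas": "-0.02 -0.08 0.14 0;-0.03 -0.13 0.22 0;-0.03 -0.13 0.22 0;-0.03 -0.13 0.22 0;-0.03 -0.13 0.22 0;-0.03 -0.13 0.22 0;-0.03 -0.13 0.22 0;-0.03 -0.13 0.22 0;0 0 0 0;0 0 0 0"}}

```text
t: 21.97
eef_pos: [484.1, 178.2, 275.1]
tcp_rot: [2.628, 0.032, 2.884]
ft_force: [-0.6, -0.5, 0.2]
opening: 1.0
grip_force: 0.0
```

```bash
python3 scan.py s5 | tail -4
python3 - <<'E'
from h import *
a,d=env.read_camera("side"); b,_=env.read_camera("top")
cv2.imwrite("pics/end.png",np.hstack([cv2.resize(a,(400,300)),cv2.resize(b,(400,300))])[:,:,::-1])
P=cloud("side",d); X=P-[500.6,-302.5,0]; t=np.radians(-6.4); x=X@[np.cos(t),np.sin(t),0]; y=X@[-np.sin(t),np.cos(t),0]; z=P[...,2]
m=(abs(x)<36)&(y>4)&(y<150)&(z>60)&(z<175); print([np.round(np.percentile(v[m],[1,50,99]),1).tolist() for v in (x,y,z)])
E
```

```text
board fit z=ax+by+c [-1.02914795e-03 -7.99949507e-03  1.09499822e+00] 30296
grip y [-12.6274451    1.17060189  15.19033392] z 36.831065415910615 2795
grip x min [-116.00067747]
trigger 748 x [-77.65359299 -13.34847711] y at -55 [-38.22899571 -33.57991386 -29.57865058] z 31.692761738666142
[[-33.1, -31.1, -30.4], [6.8, 63.5, 89.1], [89.4, 106.0, 133.3]]
```

View pics/end.png

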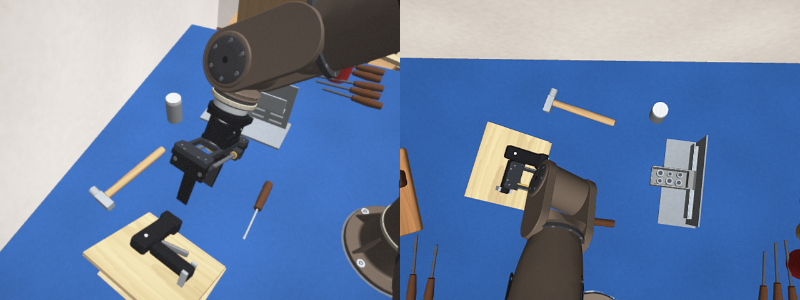

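The final views show the bin hooked on the rail at (675,177) in the right half, the trigger back at rest, and the hammer, screwdriver and can where they were. I'm handing in.

```bash
python3 -c "
from cell import env; print(env.job_done())"
```

```text
the job is handed in; nothing more can be done
None
```

The bin hangs on the rail and the scanner trigger was squeezed fully, held about 0.5 s and let spring back; the job is handed in at about 22 s, result not shown. Two risks remain: joint 3 read up to 0.003 rad below its 0.05 limit while I tilted the tool, and the bin's lip bumped the rail once (33 N wrist force) before it was hung.

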